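# Bolt the transit case shut

## Robot

A 6-joint arm with a two-finger parallel gripper is mounted at the origin on a cart in front of the work surface, level with it; the furniture and walls round the work are solid. World frame = base frame: x ahead of the robot, y to its left, z up, the work surface at z = 0. Lengths are in m, angles in rad, forces in N, time in s.
With the tool pointing down it reaches from about 0.35 to 0.775 m from the base axis. Payload 7.3 kg.
Tool frame: the origin (TCP) lies at the very end of the fingers, on their centre line; the grasp point (between the pads) lies 19 mm behind it; z points along the fingers, y is the line along which they close (so a half turn about z gives the same grasp; the last joint's range is limited). The gripper opens to 92 mm and grips with 3 to 60 N. Pads are 19 mm wide; open, the fingers measure 130 mm over their backs; the gripper's body (75 mm by 190 mm) begins 47 mm behind the grasp point.
Start: joints at [1.077, 0.342, 1.524, -0, 1.275, -0.146], TCP at [0.179, 0.494, 0.227] pointing down, gripper open.
Joint ranges: [-2.53, 2.53], [-0.77, 2.02], [0.04, 2.7], [-1, 4.14], [0.28, 2.66], [-3.11, 3.11]. Speed limits (rad/s): [2.57, 2.57, 3.14, 3.14, 3.14, 3.14].

## Interface

Orientations are given as [roll, pitch, yaw] about the fixed x, y, z axes, in that order (R = Rz(yaw) Ry(pitch) Rx(roll)).
In Python, from cell import observe, read_camera, get_calibration, hand_in, search_frame gives the robot as it stands.
- The arm moves only by the tool step_arm, never from a script. Its argument "commands" is a list of rows, each an object with "translation": the shift along the tool's x, y, z in mm, a list of three; "roll": the turn about the tool's z in rad. In form: [{"translation": [x, y, z], "roll": roll}, ...]. A call has 1 to 20 rows; each row shifts and turns the commanded pose from where the row before left it, along the tool's axes as they then stand; what a row does not reach is not made up. A row lasts 1/12 s, in which the tool goes at most 41.7 mm and 7.16 degrees, less where a joint would pass 70% of its speed; a pose out of reach is approached as far as the arm can. A call is refused whole if a number of a shift passes 41.7 or a number of a turn 0.125, either way. A call with a gripper value outside its range is refused whole. "fingers" is the opening, from 0 (shut) to 1 (fully open), set as the call begins (left out, the last holds). The fingers move at their own pace and stop on an object; "grip_force" is the grip in N (left out, the last holds). Time passes only in rows, so rows that do not move let the fingers close. It gives the time, the measured TCP pose, the force, the opening and the grip force at its end, in the units of the state.
- observe(): the state, without advancing time (a new reading comes with each control period).
- read_camera(name): name is "scene" or "side" or "wrist"; returns the picture (480x640x3 uint8, red, green, blue); there is no depth.
- get_calibration(name): a dict with "camera_matrix" (3x3 intrinsics, pixels), "world_from_camera" (4x4, takes a point from camera to world coordinates). Camera axes: x right, y up, looking along -z (the intrinsics and any distortion apply to the point x, -y, -z); pixel columns grow to the right and rows downward; lengths in m; the calibration is good to about 2 mm. A picture is of the moment at which its call begins: read the wrist's pose just before it. get_calibration takes no time and is no camera call; for the wrist camera it gives the pose at the moment of the call.
- hand_in(): hands the job in; it is judged then, once.
Trained networks look in the newest picture that a camera, given by its name, has taken for a name from the list of things; names that differ only in an ending like _2 or _b are one class to them, and where a whole thing is asked for, a point or a joint stands for the part that bears it (a point fixed in the world has none). Each returns a list of dicts, best first, with "confidence" (0 to 1); they miss things now and then, are a little off and sometimes report something else, mostly with a low value. They report only what shows in the picture. A call takes as long as a camera call.
- search_frame(camera, name): "at" ([x, y, z] in m, in world coordinates, good to about 4 mm: the middle of the surface that is visible of it).
The state is a dict: "time": time; "qpos": joint angles; "qvel": joint speeds; "joint_efforts": joint torques, N m; "tool_pos": TCP position; "tool_rot": TCP orientation; "contact_force": force on the tool from outside, world axes, zero at the start; "torque": the same for the moment, N m; "opening": finger opening in m; "grip_force": force on a finger pad.
Only numpy, scipy, OpenCV 4.12 (cv2) and the standard library are available. Lean on these libraries where they do the work, as an engineer would, in place of code of your own. Each camera call takes 0.05 s, during which the arm holds its last target. There are 200 camera calls.

## Task

Lock the blue transit case: by its red handle, push the spring-loaded barrel bolt across until it bottoms in the yellow keeper, ease it back the few millimetres to the keeper's notch, swing the handle down into the notch, fully home, and let go so that it stays there. Go by feel: never force the bolt or the handle against the keeper (about 30 N bends it), and leave the other things on the worktop where they are.

Things in the scene. Friction and masses are not known exactly. Their poses are not given: they have to be found in the camera images.
- transit_case: blue case, two closed aluminium top leaves, fixed; 150 (x) x 260 (y) x 75 mm high. Origin under its centre, z up; its -x side faces the robot. The barrel bolt on top runs along the case's y axis and slides to the case's +y.
- bolt_axis (a point): fixed point on the bolt's centre line, where the foot of the handle stands at bolt = 0; 29 mm above the case top, 104 mm above the worktop. The bolt is a 12 mm steel rod in two steel guides of 25 mm diameter, centred on this line.
- handle_grip (a point): centre of the handle's red grip, 55 mm from the bolt's centre line; moves with the handle. The grip is round, 13 mm diameter, 29 mm long along the handle, on an 8 mm square shank. Pinched from above by the sides that face along the case's y axis, it can be pushed along and also turns between the fingers.
- bolt (a joint): how far the bolt is slid across, m: 0 = open, grows towards the keeper. A spring pushes it back, about 2 N at 0, 4.5 N at 0.05; friction under 1 N. It bottoms on the keeper's end stop somewhere between 0.030 and 0.058: the keeper plate is adjustable, set differently each time, and its place is not measured.
- handle (a joint): angle of the handle about the bolt's centre line, rad: 0 = upright, grows as it swings down to the case's -x side (pi/2 = level). It stays where it is left (friction 0.05 N m). Beside the notch the keeper's rail stops it at 1.0 to 1.1; in the notch it goes down to about 1.5, on the notch floor.
- keeper: dark foot 58 x 92 x 3 mm on the case top (origin under its centre, axes as the case's); on it a rigid yellow plate set up to 14 mm either way along y: an end stop for the bolt's tip, and a rail 20 to 28 mm to -x of the bolt line, its top 8 mm above the line, with an 11.5 mm notch. Its middle lies 4.5 mm back (-y) from where the 8 mm shank stands with the bolt bottomed.
- weight_200g_mid (a point): steel-coloured knobbed weight, 32 mm diameter, 44 mm high; its centre. Bystander.
- weight_50g_mid (a point): brass-coloured knobbed weight, 21 mm diameter, 29 mm high; its centre. Bystander.
- bubble_level_mid (a point): round yellow-green bubble level, 36 mm diameter, 10 mm high; its centre. Bystander.
- objective_1_mid (a point): silver microscope objective with a red ring, 25 mm diameter, 34 mm high, standing; its centre. Bystander.
- marker_0_mid (a point): black and white marker pen, 14 mm thick, 130 mm long, lying; its centre. Bystander.

How it is judged:
By the outcome, as a careful person would: the job done as asked, in the order asked, and still so for the second after the job is handed in, with the robot touching nothing.
It also fails if it takes over 45 s, if anything falls off the work surface, if the arm or the gripper's body presses on something with over 40 N, if the wrist force passes 120 N, or if a joint passes its speed limit or range.

## Working session

There is one attempt and no reset: what is moved stays moved. The work goes in short steps, Python scripts to look and compute and a tool call to move; the robot and the scene stay as the last step left them, time stands still between calls to the robot, and variables do not carry over. Pictures are saved under pics/ and viewed, at most 10 in all, crops included, and the job is handed in when it is done.

Besides the shell and the picture viewer there is one more tool, called after ">>>" as name([rows], argument=value, ...), one row to a line, values as JSON. step_arm: Moves the arm, as the interface text tells. Its arguments: {"type":"object","properties":{"commands":{"type":"array"},"fingers":{"type":"number"},"grip_force":{"type":"number"}},"required":["commands"]}

```bash
mkdir -p pics; python3 - <<'E'
from cell import *
import cv2
s=observe();print(s)
for c in ("scene","side"):
    im=read_camera(c);cv2.imwrite(f"pics/{c}0.png",im[:,:,::-1])
    for n in ("transit_case","handle_grip","keeper","bolt"):
        for d in search_frame(c,n)[:2]: print(c,n,d)
    print(get_calibration(c))
E
```

```text
{'time': 0.0, 'qpos': array([ 1.07699054e+00,  3.42761713e-01,  1.52501695e+00, -2.25894269e-05,
        1.27540624e+00, -1.46018718e-01]), 'qvel': array([ 4.89244121e-04,  1.64008511e-03,  2.83119266e-05,  3.67828857e-04,
       -1.68720636e-03,  1.42123107e-03]), 'joint_efforts': array([-1.78647311e-03, -4.31251645e+01, -2.44211268e+01,  7.15040253e-02,
        5.62210358e-02, -1.47780415e-04]), 'tool_pos': array([0.17872759, 0.49320409, 0.22602476]), 'tool_rot': array([-3.14001421e+00, -2.10302155e-04,  2.79381201e+00]), 'contact_force': array([ 0.22046672,  0.10008877, -0.74295057]), 'torque': array([-0.01033652, -0.01421007, -0.00053321]), 'grip_force': 0.0, 'opening': 0.0920357010523273}
scene transit_case {'at': [0.4891, 0.0872, 0.0786], 'confidence': 0.82}
scene handle_grip {'at': [0.5095, -0.0078, 0.1336], 'confidence': 0.58}
scene keeper {'at': [0.4955, 0.1136, 0.0891], 'confidence': 0.62}
scene bolt {'at': [0.5079, 0.0027, 0.1102], 'confidence': 0.79}
{'camera_matrix': array([[596.48549946,   0.        , 325.09588284],
       [  0.        , 596.48549946, 240.15482533],
   
[... 456 characters left out ...]

side handle_grip {'at': [0.7491, 0.1418, 0.0061], 'confidence': 0.48}
side keeper {'at': [0.5111, 0.1454, 0.0788], 'confidence': 0.56}
side keeper {'at': [0.5133, 0.142, 0.0724], 'confidence': 0.28}
side bolt {'at': [0.5143, 0.0017, 0.112], 'confidence': 0.6}
{'camera_matrix': array([[503.59130965,   0.        , 322.55382332],
       [  0.        , 503.59130965, 237.63925655],
       [  0.        ,   0.        ,   1.        ]]), 'world_from_camera': array([[-0.98246285,  0.11582094, -0.1461241 ,  0.45377046],
       [-0.18643442, -0.62276535,  0.75987204,  0.61540764],
       [-0.00299193,  0.77378862,  0.63343684,  0.67375867],
       [ 0.        ,  0.        ,  0.        ,  1.        ]])}
```

View pics/scene0.png

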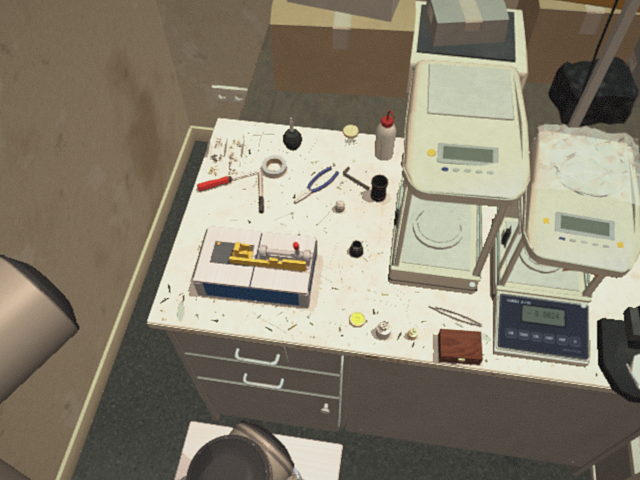

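View pics/side0.png

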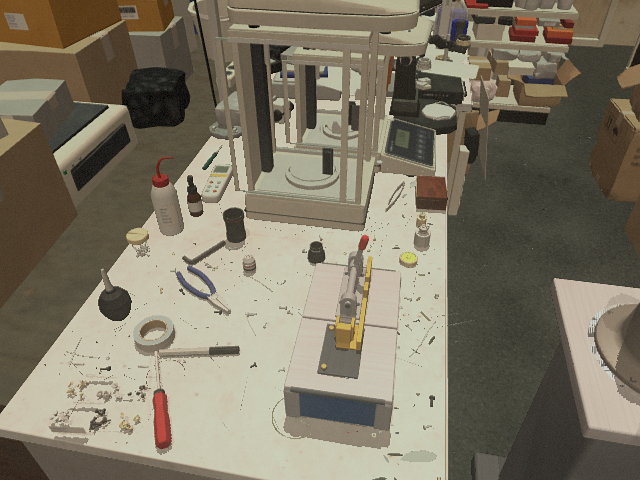

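The scene picture shows the case at about (255,265) with the red grip at (296,245). In the side view the grip is at (363,241) and the keeper at (345,335). I'll zoom in to get the case yaw and the grip's position.

```bash
cat > h.py <<'E'
import numpy as np,cv2
from cell import *
def ray(c,p,cal=None):
    k=cal or get_calibration(c);K=k["camera_matrix"];T=k["world_from_camera"]
    d=np.linalg.inv(K)@[p[0],p[1],1];d=T[:3,:3]@[d[0],-d[1],-d[2]];return T[:3,3],d
def onz(c,p,z,cal=None):
    o,d=ray(c,p,cal);return o+d*(z-o[2])/d[2]
def tri(rs):
    A=0;b=0
    for o,d in rs:
        d=d/np.linalg.norm(d);P=np.eye(3)-np.outer(d,d);A=A+P;b=b+P@o
    return np.linalg.solve(A,b)
def red(im,box):
    x0,y0,x1,y1=box;h=im[y0:y1,x0:x1].astype(int)
    m=(h[...,0]>110)&(h[...,1]<.45*h[...,0])&(h[...,2]<.5*h[...,0])
    v,u=np.nonzero(m);return np.array([u.mean()+x0,v.mean()+y0]),len(u)
E
python3 - <<'E'
from h import *
a=cv2.imread("pics/scene0.png")[:,:,::-1];b=cv2.imread("pics/side0.png")[:,:,::-1]
pa,na=red(a,(270,230,320,270));pb,nb=red(b,(345,225,385,260));print(pa,na,pb,nb)
print(tri([ray("scene",pa),ray("side",pb)]))
c=cv2.resize(b[225:445,270:420],None,fx=2.6,fy=2.6,interpolation=cv2.INTER_CUBIC)
d=cv2.resize(a[220:310,185:325],None,fx=2.7,fy=2.7,interpolation=cv2.INTER_CUBIC)
o=np.zeros((max(c.shape[0],d.shape[0]),c.shape[1]+d.shape[1],3),np.uint8);o[:c.shape[0],:c.shape[1]]=c;o[:d.shape[0],c.shape[1]:]=d
print(o.shape,c.shape);cv2.imwrite("pics/crop1.png",o[:,:,::-1])
E
```

```text
[295.52631579 244.36842105] 19 [364.77272727 237.63636364] 22
[ 0.50472374 -0.00584907  0.16600238]
(572, 768, 3) (572, 390, 3)
```

View pics/crop1.png

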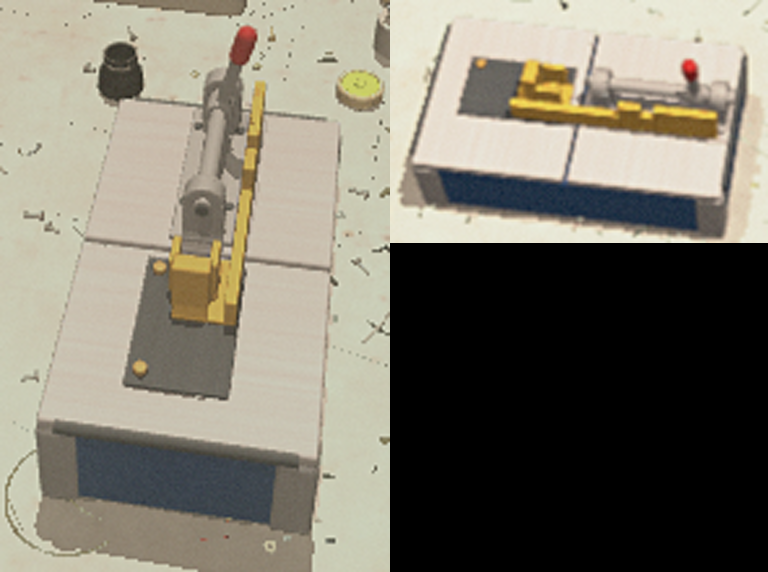

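Side crop: top corners at about (40,420), (318,460), (120,100) and (340,120). The red grip is at (244,45), and the rail notch is near (250,150). I'll compute the yaw from these.

```bash
python3 - <<'E'
from h import *
S=[(120,100),(340,120),(318,460),(40,420)];C=[(745-390,45),(725-390,195),(412-390,168),(452-390,20)]
P=[onz("side",(270+u/2.6,225+v/2.6),.075) for u,v in S]
Q=[onz("scene",(185+u/2.7,220+v/2.7),.075) for u,v in C]
for X in (P,Q):
    X=np.array(X);print(X.round(3).tolist(),X.mean(0).round(3))
    for i,j in ((0,3),(1,2)):
        d=X[j]-X[i] if X[j][1]>X[i][1] else X[i]-X[j];print(np.linalg.norm(d),"yaw",np.arctan2(-d[0],d[1]))
# bolt line points in side: guide front face centre (200,208), far guide (218,85) approx at z=.104
for p in ((202,209),(222,95)): print(onz("side",(270+p[0]/2.6,225+p[1]/2.6),.104))
for p in ((628,105),(640,110),(656,112)): print("notch",onz("scene",(185+(p[0]-390)/2.7,220+p[1]/2.7),.112))
for p in ((247,150),(250,185)): print("notch",onz("side",(270+p[0]/2.6,225+p[1]/2.6),.112))
for n in("scene","side"):
  read_camera(n)
  for t in ("weight_200g_mid","bubble_level_mid","objective_1_mid","marker_0_mid"): print(n,t,search_frame(n,t)[:1])
E
```

```text
[[0.59, -0.03, 0.075], [0.441, -0.038, 0.075], [0.435, 0.222, 0.075], [0.582, 0.225, 0.075]] [0.512 0.095 0.075]
0.2552190983702683 yaw 0.030303311616305787
0.25943348037690694 yaw 0.024515337657159637
[[0.59, -0.036, 0.075], [0.443, -0.043, 0.075], [0.429, 0.217, 0.075], [0.578, 0.222, 0.075]] [0.51  0.09  0.075]
0.2582603369169366 yaw 0.045801286480913354
0.260000051134387 yaw 0.05129119524560454
[0.51671856 0.08602698 0.104     ]
[ 0.51885652 -0.01564629  0.104     ]
notch [0.49369105 0.04500691 0.112     ]
notch [0.49043688 0.03436031 0.112     ]
notch [0.49048849 0.02106962 0.112     ]
notch [0.49609012 0.0400977  0.112     ]
notch [0.49072891 0.06914045 0.112     ]
scene weight_200g_mid [{'at': [0.3954, -0.2172, 0.0333], 'confidence': 0.58}]
scene bubble_level_mid [{'at': [0.4214, -0.1584, 0.0104], 'confidence': 0.55}]
scene objective_1_mid [{'at': [0.7247, -0.0719, 0.0195], 'confidence': 0.61}]
scene marker_0_mid [{'at': [0.4891, 0.0893, 0.0742], 'confidence': 0.62}]
side weight_200g_mid [{'at': [0.4088, -0.2054, 0.0288], 'confidence': 0.66}]
side bubble_level_mid [{'at': [0.4301, -0.1509, 0.0102], 'confidence': 0.78}]
side objective_1_mid [{'at': [0.7277, -0.0628, 0.0246], 'confidence': 0.69}]
side marker_0_mid [{'at': [0.7512, 0.1419, 0.0085], 'confidence': 0.65}]
```

>>> step_arm([
  {"translation": [0,0,-4],"roll": -0.096},
  {"translation": [0,0,-4],"roll": -0.096},
  {"translation": [0,0,-4],"roll": -0.096},
  {"translation": [0,0,-4],"roll": -0.095},
  {"translation": [-19,-32,0],"roll": 0},
  {"translation": [-19,-32,0],"roll": 0},
  {"translation": [-19,-32,0],"roll": 0},
  {"translation": [-19,-32,0],"roll": 0},
  {"translation": [-19,-32,0],"roll": 0},
  {"translation": [-19,-32,0],"roll": 0},
  {"translation": [-19,-32,0],"roll": 0},
  {"translation": [-19,-32,0],"roll": 0},
  {"translation": [-19,-32,0],"roll": 0},
  {"translation": [-19,-32,0],"roll": 0},
  {"translation": [-19,-32,0],"roll": 0},
  {"translation": [-19,-32,0],"roll": 0},
  {"translation": [-19,-32,0],"roll": 0},
  {"translation": [-19,-32,0],"roll": 0},
  {"translation": [-19,-32,0],"roll": 0},
  {"translation": [-19,-32,0],"roll": 0},
], fingers=0.5)

```text
time: 2.67
tool_pos: [0.5015, -0.0092, 0.2429]
tool_rot: [3.141, 0.0, -3.107]
contact_force: [1.3, 0.8, -0.1]
opening: 0.0461
grip_force: 0.0
```

```bash
python3 - <<'E'
from h import *
s=observe();print(s["time"],s["tool_pos"],s["tool_rot"],s["contact_force"],s["opening"])
im=read_camera("wrist");k=get_calibration("wrist");cv2.imwrite("pics/w1.png",im[:,:,::-1]);np.savez("w1.npz",**k)
print(k)
for n in ("handle_grip","keeper","bolt"): print(n,search_frame("wrist",n)[:1])
E
```

```text
2.6667 [ 0.50148867 -0.00924266  0.24286138] [ 3.14149333e+00  4.82137543e-04 -3.10674106e+00] [ 1.32113051  0.82807069 -0.12710151] 0.04613575231756794
{'camera_matrix': array([[345.74941465,   0.        , 311.91774782],
       [  0.        , 345.74941465, 238.91411944],
       [  0.        ,   0.        ,   1.        ]]), 'world_from_camera': array([[-0.03114334, -0.95521639, -0.29426474,  0.42522685],
       [ 0.99950078, -0.03132925, -0.00408334, -0.01707958],
       [-0.00531862, -0.294245  ,  0.95571522,  0.39965328],
       [ 0.        ,  0.        ,  0.        ,  1.        ]])}
handle_grip [{'at': [0.5038, -0.0089, 0.1645], 'confidence': 0.75}]
keeper [{'at': [0.4993, 0.1233, 0.0817], 'confidence': 0.87}]
bolt [{'at': [0.5148, 0.0155, 0.1017], 'confidence': 0.64}]
```

View pics/w1.png

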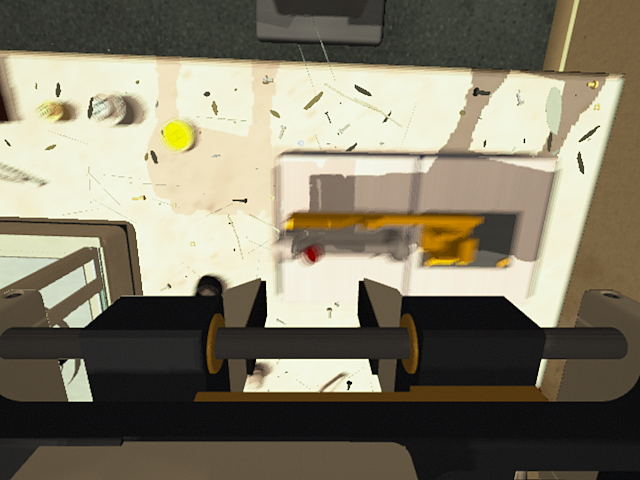

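The wrist view is motion-blurred: grip at (311,255), rail along row 220, keeper at (450,240). I'll settle the arm and retake it.

>>> step_arm([
  {"translation": [0,0,0],"roll": 0},
  {"translation": [0,0,0],"roll": 0},
  {"translation": [0,0,0],"roll": 0},
])

```text
time: 3.12
tool_pos: [0.5003, -0.0063, 0.243]
tool_rot: [3.141, 0.0, -3.105]
contact_force: [0.1, -0.8, 0.0]
opening: 0.046
grip_force: 0.0
```

```bash
python3 - <<'E'
from h import *
s=observe();print(s["time"],s["tool_pos"],s["tool_rot"],s["contact_force"],s["opening"])
im=read_camera("wrist");k=get_calibration("wrist");np.savez("w1.npz",**k)
for n in ("handle_grip",): print(n,search_frame("wrist",n)[:1])
p,n=red(im,(280,230,340,280));print(p,n,onz("wrist",p,.163,k))
cv2.imwrite("pics/w2.png",cv2.resize(im[195:285,275:485],None,fx=3.8,fy=3.8,interpolation=cv2.INTER_CUBIC)[:,:,::-1])
E
```

```text
3.1167 [ 0.50030182 -0.00629063  0.24299554] [ 3.14145783e+00  3.40806485e-04 -3.10469774e+00] [ 0.07754929 -0.81332115  0.02804914] 0.046021900311819644
handle_grip [{'at': [0.5062, -0.0076, 0.1664], 'confidence': 0.61}]
[311.61494253 254.13218391] 174 [ 0.50508582 -0.00748684  0.163     ]
```

View pics/w2.png

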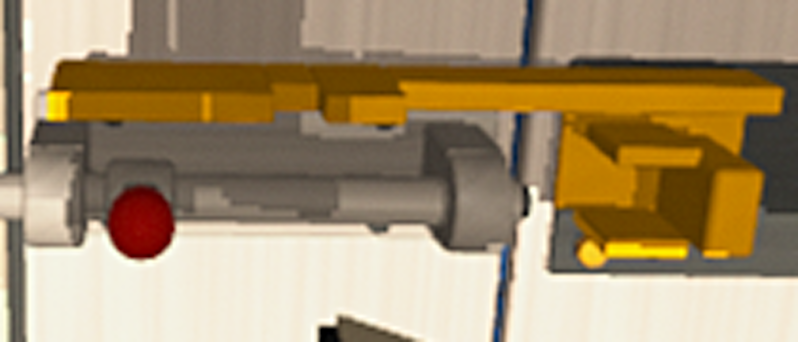

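The crop is sharp now: the rail notch spans columns 272–324 on the top face (row about 108), and the grip ball is at (141,222).

```bash
python3 - <<'E'
from h import *
k=dict(np.load("w1.npz"))
f=lambda u,v,z: onz("wrist",(275+u/3.8,195+v/3.8),z,k)
R=lambda p,y=.037: (p[0]*np.cos(y)+p[1]*np.sin(y),-p[0]*np.sin(y)+p[1]*np.cos(y))
for n,a in dict(nl=(272,108,.112),nr=(324,108,.112),grip=(141,222,.163),foot=(140,182,.112),r0=(50,122,.112),r1=(405,122,.112),g1=(60,190,.1165),g2=(480,190,.1165)).items():
    p=f(*a);print(n,p.round(4),np.round(R(p),4))
E
```

```text
nl [0.4941 0.0221 0.112 ] [0.4945 0.0038]
nr [0.4936 0.0338 0.112 ] [0.4945 0.0156]
grip [ 0.5045 -0.0072  0.163 ] [ 0.5039 -0.0258]
foot [ 0.5127 -0.0071  0.112 ] [ 0.5121 -0.0261]
r0 [ 0.4992 -0.0281  0.112 ] [ 0.4978 -0.0465]
r1 [0.4962 0.0525 0.112 ] [0.4978 0.0341]
g1 [ 0.5138 -0.0253  0.1165] [ 0.5126 -0.0443]
g2 [0.5104 0.07   0.1165] [0.5126 0.0511]
```

>>> step_arm([
  {"translation": [-5,-1,17],"roll": 0},
  {"translation": [0,0,17],"roll": 0},
  {"translation": [0,0,17],"roll": 0},
  {"translation": [0,0,17],"roll": 0},
  {"translation": [0,0,17],"roll": 0},
  {"translation": [0,0,17],"roll": 0},
  {"translation": [0,0,0],"roll": 0},
  {"translation": [0,0,0],"roll": 0},
])

```text
time: 3.88
tool_pos: [0.5054, -0.0078, 0.1406]
tool_rot: [3.141, -0.001, -3.106]
contact_force: [0.6, -1.1, 1.3]
opening: 0.0457
grip_force: 0.0
```

```bash
python3 - <<'E'
from h import *
s=observe();print(s["time"],s["tool_pos"],s["tool_rot"],s["contact_force"],s["opening"])
im=read_camera("wrist")
cv2.imwrite("pics/w3.png",cv2.resize(im[190:430,220:440],None,fx=2.4,fy=2.4,interpolation=cv2.INTER_CUBIC)[:,:,::-1])
print(search_frame("wrist","handle_grip")[:1])
E
```

```text
3.8833 [ 0.50537306 -0.0077865   0.14055325] [ 3.14118782e+00 -1.44106201e-03 -3.10576395e+00] [ 0.5942648  -1.13218475  1.2710223 ] 0.04565129575115126
[{'at': [0.5033, -0.0097, 0.1507], 'confidence': 0.67}]
```

View pics/w3.png

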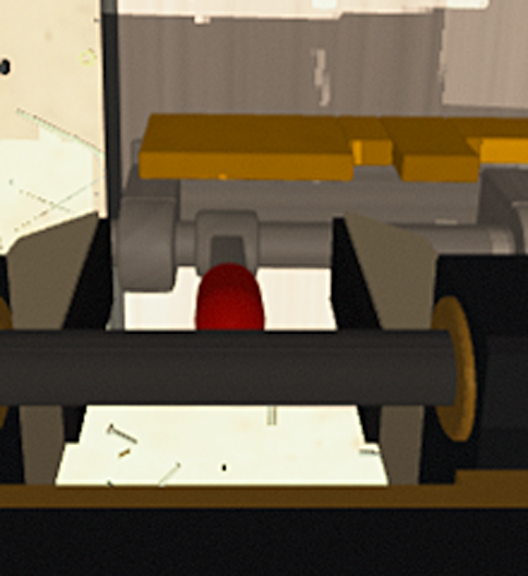

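The crop shows the red grip at (230,300), midway between the fingers, whose inner faces are at columns 110 and 335. I'll close on it.

>>> step_arm([
  {"translation": [0,0,0],"roll": 0},
  {"translation": [0,0,0],"roll": 0},
  {"translation": [0,0,0],"roll": 0},
  {"translation": [0,0,0],"roll": 0},
  {"translation": [0,0,0],"roll": 0},
  {"translation": [0,0,0],"roll": 0},
], fingers=0, grip_force=14)

```text
time: 4.48
tool_pos: [0.5057, -0.0066, 0.1409]
tool_rot: [3.138, 0.0, -3.107]
contact_force: [-0.1, 7.2, 3.0]
opening: 0.0123
grip_force: 14.0
```

>>> step_arm([
  {"translation": [0,2,0],"roll": 0},
  {"translation": [0,2,0],"roll": 0},
  {"translation": [0,2,0],"roll": 0},
  {"translation": [0,2,0],"roll": 0},
  {"translation": [0,2,0],"roll": 0},
  {"translation": [0,2,0],"roll": 0},
  {"translation": [0,2,0],"roll": 0},
  {"translation": [0,2,0],"roll": 0},
  {"translation": [0,2,0],"roll": 0},
  {"translation": [0,2,0],"roll": 0},
  {"translation": [0,2,0],"roll": 0},
  {"translation": [0,2,0],"roll": 0},
  {"translation": [0,2,0],"roll": 0},
  {"translation": [0,2,0],"roll": 0},
  {"translation": [0,0,0],"roll": 0},
  {"translation": [0,0,0],"roll": 0},
])

```text
time: 5.82
tool_pos: [0.5049, 0.02, 0.1408]
tool_rot: [3.141, 0.0, -3.106]
contact_force: [-0.0, -3.6, 5.1]
opening: 0.0124
grip_force: 14.0
```

>>> step_arm([
  {"translation": [0,1.5,0],"roll": 0},
  {"translation": [0,1.5,0],"roll": 0},
  {"translation": [0,1.5,0],"roll": 0},
  {"translation": [0,1.5,0],"roll": 0},
  {"translation": [0,1,0],"roll": 0},
  {"translation": [0,1,0],"roll": 0},
  {"translation": [0,1,0],"roll": 0},
])

```text
time: 6.4
tool_pos: [0.5046, 0.0287, 0.1408]
tool_rot: [-3.141, 0.0, -3.106]
contact_force: [-0.5, -4.5, 5.1]
opening: 0.0124
grip_force: 14.0
```

>>> step_arm([
  {"translation": [0,1,0],"roll": 0},
  {"translation": [0,1,0],"roll": 0},
  {"translation": [0,1,0],"roll": 0},
  {"translation": [0,0,0],"roll": 0},
])

```text
time: 6.73
tool_pos: [0.5044, 0.0318, 0.1408]
tool_rot: [-3.142, 0.0, -3.106]
contact_force: [0.5, -4.5, 4.5]
opening: 0.0122
grip_force: 14.0
```

>>> step_arm([
  {"translation": [0,1,0],"roll": 0},
  {"translation": [0,0,0],"roll": 0},
])

```text
time: 6.9
tool_pos: [0.5044, 0.0328, 0.1408]
tool_rot: [-3.142, 0.0, -3.106]
contact_force: [0.9, -4.3, 4.3]
opening: 0.0125
grip_force: 14.0
```

>>> step_arm([
  {"translation": [0,1,0],"roll": 0},
  {"translation": [0,0,0],"roll": 0},
])

```text
time: 7.07
tool_pos: [0.5044, 0.0337, 0.1408]
tool_rot: [-3.142, 0.0, -3.106]
contact_force: [-0.8, -3.3, 5.3]
opening: 0.0124
grip_force: 14.0
```

>>> step_arm([
  {"translation": [0,0.8,0],"roll": 0},
  {"translation": [0,0,0],"roll": 0},
])

```text
time: 7.23
tool_pos: [0.5044, 0.0344, 0.1408]
tool_rot: [-3.141, 0.0, -3.106]
contact_force: [-0.2, -5.5, 4.8]
opening: 0.0124
grip_force: 14.0
```

>>> step_arm([
  {"translation": [0,0.8,0],"roll": 0},
  {"translation": [0,0,0],"roll": 0},
])

```text
time: 7.4
tool_pos: [0.5044, 0.0345, 0.1408]
tool_rot: [-3.14, 0.0, -3.106]
contact_force: [0.4, -7.1, 4.5]
opening: 0.0121
grip_force: 14.0
```

>>> step_arm([
  {"translation": [0,0.8,0],"roll": 0},
  {"translation": [0,0,0],"roll": 0},
])

```text
time: 7.57
tool_pos: [0.5044, 0.0346, 0.1408]
tool_rot: [-3.139, 0.0, -3.106]
contact_force: [-0.1, -10.8, 5.4]
opening: 0.0122
grip_force: 14.0
```

Bottomed firmly at y ≈ 0.0345, with the force rising to about 11 N. Now I'll ease back 4.5 mm to y ≈ 0.0300.

>>> step_arm([
  {"translation": [0,-1.5,0],"roll": 0},
  {"translation": [0,-1.5,0],"roll": 0},
  {"translation": [0,-1.5,0],"roll": 0},
  {"translation": [0,0,0],"roll": 0},
  {"translation": [0,0,0],"roll": 0},
  {"translation": [0,0,0],"roll": 0},
])

```text
time: 8.07
tool_pos: [0.5044, 0.0315, 0.1408]
tool_rot: [-3.141, 0.0, -3.106]
contact_force: [-0.0, -5.2, 6.7]
opening: 0.0122
grip_force: 14.0
```

>>> step_arm([
  {"translation": [0,-1.5,0],"roll": 0},
  {"translation": [0,0,0],"roll": 0},
  {"translation": [6.6,0,1.6],"roll": 0},
  {"translation": [6.4,0,2.5],"roll": 0},
  {"translation": [6.1,0,3.1],"roll": 0},
  {"translation": [0,0,0],"roll": 0},
])

```text
time: 8.57
tool_pos: [0.4836, 0.0296, 0.1323]
tool_rot: [3.141, -0.002, -3.106]
contact_force: [3.4, -4.1, -3.0]
opening: 0.0127
grip_force: 14.0
```

```bash
python3 - <<'E'
from h import *
s=observe();print(s["time"],s["tool_pos"],s["tool_rot"],s["contact_force"],s["opening"])
im=read_camera("wrist")
cv2.imwrite("pics/w4.png",cv2.resize(im[150:390,200:470],None,fx=2.4,fy=2.4,interpolation=cv2.INTER_CUBIC)[:,:,::-1])
E
```

```text
8.5667 [0.48355703 0.02961019 0.13227789] [ 3.14118871e+00 -2.39179102e-03 -3.10642703e+00] [ 3.367338   -4.14005615 -2.95949891] 0.012665567315338858
```

View pics/w4.png

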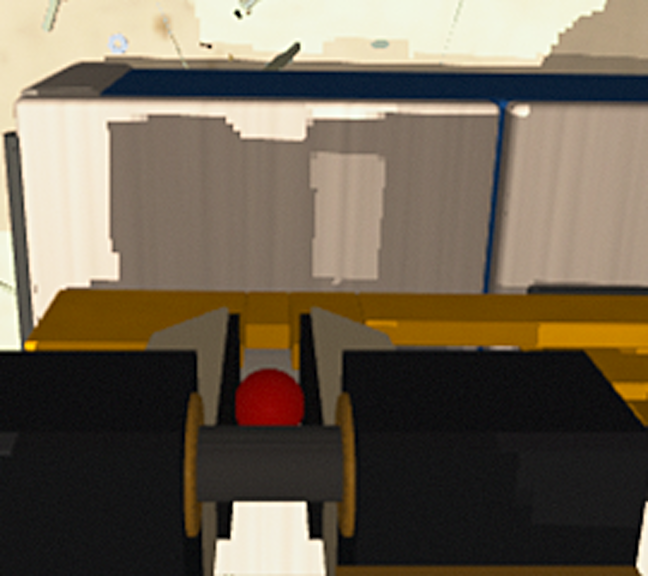

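The crop shows the grip and shank at column 270, centred on the notch (246–296). I'll swing further down.

>>> step_arm([
  {"translation": [5.6,0,3.9],"roll": 0},
  {"translation": [5.2,0,4.5],"roll": 0},
  {"translation": [4.5,0,5.1],"roll": 0},
  {"translation": [0,0,0],"roll": 0},
])

```text
time: 8.95
tool_pos: [0.4689, 0.029, 0.1189]
tool_rot: [3.141, -0.001, -3.106]
contact_force: [2.6, -3.8, -2.8]
opening: 0.0123
grip_force: 14.0
```

>>> step_arm([
  {"translation": [2.0,0,2.7],"roll": 0},
  {"translation": [1.8,0,2.9],"roll": 0},
  {"translation": [1.6,0,2.9],"roll": 0},
  {"translation": [0,0,0],"roll": 0},
])

```text
time: 9.28
tool_pos: [0.4639, 0.0289, 0.1108]
tool_rot: [3.141, -0.001, -3.106]
contact_force: [2.3, -3.8, 0.1]
opening: 0.0125
grip_force: 14.0
```

>>> step_arm([
  {"translation": [1.4,0,3.1],"roll": 0},
  {"translation": [1.2,0,3.1],"roll": 0},
  {"translation": [1.1,0,3.3],"roll": 0},
  {"translation": [0,0,0],"roll": 0},
])

```text
time: 9.62
tool_pos: [0.4602, 0.0287, 0.1013]
tool_rot: [3.141, -0.001, -3.106]
contact_force: [0.0, -2.9, -0.1]
opening: 0.0121
grip_force: 14.0
```

>>> step_arm([
  {"translation": [0.9,0,3.3],"roll": 0},
  {"translation": [0.7,0,3.3],"roll": 0},
  {"translation": [0.4,0,2.5],"roll": 0},
  {"translation": [0,0,0],"roll": 0},
])

```text
time: 9.95
tool_pos: [0.4586, 0.0286, 0.0923]
tool_rot: [3.141, -0.001, -3.106]
contact_force: [-0.4, -3.2, -0.5]
opening: 0.0123
grip_force: 14.0
```

>>> step_arm([
  {"translation": [0.1,0,1.2],"roll": 0},
  {"translation": [0.1,0,1.0],"roll": 0},
  {"translation": [0,0,0],"roll": 0},
])

```text
time: 10.2
tool_pos: [0.4584, 0.0286, 0.0905]
tool_rot: [3.141, -0.001, -3.106]
contact_force: [-1.9, -2.9, 0.6]
opening: 0.0121
grip_force: 14.0
```

>>> step_arm([
  {"translation": [0,0,1.0],"roll": 0},
  {"translation": [0,0,0],"roll": 0},
])

```text
time: 10.37
tool_pos: [0.4584, 0.0286, 0.0895]
tool_rot: [3.141, -0.001, -3.106]
contact_force: [-2.4, -3.1, 1.4]
opening: 0.0122
grip_force: 14.0
```

>>> step_arm([
  {"translation": [0,0,1.0],"roll": 0},
  {"translation": [0,0,0],"roll": 0},
])

```text
time: 10.53
tool_pos: [0.4584, 0.0286, 0.0885]
tool_rot: [3.141, -0.001, -3.106]
contact_force: [-3.6, -2.4, 1.0]
opening: 0.0123
grip_force: 14.0
```

>>> step_arm([
  {"translation": [0,0,1.0],"roll": 0},
  {"translation": [0,0,0],"roll": 0},
])

```text
time: 10.7
tool_pos: [0.4583, 0.0286, 0.0875]
tool_rot: [3.141, -0.001, -3.106]
contact_force: [-4.9, -4.1, -0.2]
opening: 0.0122
grip_force: 14.0
```

>>> step_arm([
  {"translation": [0.2,0,0.8],"roll": 0},
  {"translation": [0,0,0],"roll": 0},
])

```text
time: 10.87
tool_pos: [0.4584, 0.0286, 0.0869]
tool_rot: [3.141, -0.0, -3.106]
contact_force: [-3.8, -2.8, 1.3]
opening: 0.012
grip_force: 14.0
```

>>> step_arm([
  {"translation": [0.2,0,0.8],"roll": 0},
  {"translation": [0,0,0],"roll": 0},
])

```text
time: 11.03
tool_pos: [0.4584, 0.0286, 0.0863]
tool_rot: [3.141, 0.0, -3.106]
contact_force: [-4.1, -3.3, 4.4]
opening: 0.0121
grip_force: 14.0
```

Resistance is building in z. I'll take one or two more small steps.

>>> step_arm([
  {"translation": [0,0,0.8],"roll": 0},
  {"translation": [0,0,0],"roll": 0},
])

```text
time: 11.2
tool_pos: [0.4584, 0.0286, 0.0858]
tool_rot: [3.142, 0.0, -3.106]
contact_force: [-6.2, -3.1, 7.0]
opening: 0.0124
grip_force: 14.0
```

>>> step_arm([
  {"translation": [0,0,0.8],"roll": 0},
  {"translation": [0,0,0],"roll": 0},
])

```text
time: 11.37
tool_pos: [0.4585, 0.0286, 0.0853]
tool_rot: [-3.142, 0.001, -3.106]
contact_force: [-6.0, -3.4, 9.6]
opening: 0.0121
grip_force: 14.0
```

```bash
python3 - <<'E'
from h import *
im=read_camera("wrist");a=cv2.resize(im[150:390,200:470],None,fx=1.4,fy=1.4)
im=read_camera("side");b=cv2.resize(im[225:345,300:420],None,fx=2.8,fy=2.8,interpolation=cv2.INTER_CUBIC)
cv2.imwrite("pics/w5.png",np.hstack([a,b])[:,:,::-1])
E
```

```text
(no output)
```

View pics/w5.png

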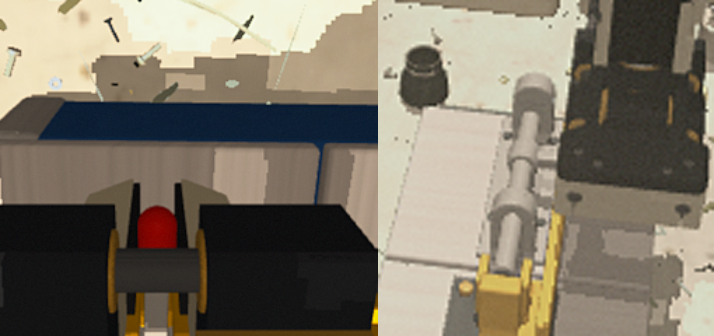

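The wrist crop shows the grip level, with its red tip at (157,215). The side crop shows the shank below the rail, and the floor resists at about 10 N. I'll relax the push, release and retreat upward.

>>> step_arm([
  {"translation": [0,0,-1],"roll": 0},
  {"translation": [0,0,0],"roll": 0},
  {"translation": [0,0,0],"roll": 0},
  {"translation": [0,0,0],"roll": 0},
  {"translation": [0,0,0],"roll": 0},
], fingers=0.4)

```text
time: 11.88
tool_pos: [0.4586, 0.0287, 0.0854]
tool_rot: [3.141, 0.0, -3.106]
contact_force: [-0.3, -0.3, -0.1]
opening: 0.0363
grip_force: 0.0
```

>>> step_arm([
  {"translation": [0,0,-10],"roll": 0},
  {"translation": [0,0,-15],"roll": 0},
  {"translation": [0,0,-25],"roll": 0},
  {"translation": [0,0,-30],"roll": 0},
  {"translation": [0,0,-30],"roll": 0},
  {"translation": [0,0,-20],"roll": 0},
  {"translation": [0,0,0],"roll": 0},
  {"translation": [0,0,0],"roll": 0},
])

```text
time: 12.55
tool_pos: [0.4589, 0.0286, 0.2161]
tool_rot: [-3.142, 0.002, -3.106]
contact_force: [-0.3, 0.4, 0.1]
opening: 0.0367
grip_force: 0.0
```

```bash
python3 - <<'E'
from h import *
im=read_camera("wrist");k=get_calibration("wrist")
print(search_frame("wrist","handle_grip")[:1],observe()["tool_pos"])
p,n=red(im,(250,150,420,330));print(p,n,onz("wrist",p,.108,k))
a=cv2.resize(im[140:330,230:420],None,fx=2.4,fy=2.4,interpolation=cv2.INTER_CUBIC)
cv2.imwrite("pics/w6.png",a[:,:,::-1])
E
```

```text
[{'at': [0.4853, 0.0243, 0.1067], 'confidence': 0.72}] [0.45771822 0.02867159 0.21439827]
[309.78851175 240.05221932] 383 [0.46039365 0.02593502 0.108     ]
```

View pics/w6.png

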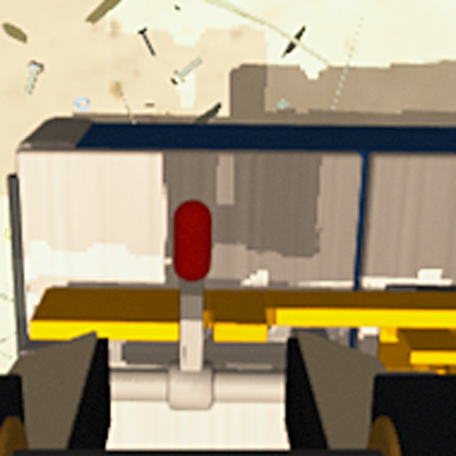

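The crop shows the handle lying level in the notch: grip at (192,240), shank at column 190 between the rail halves. I'll close the fingers and press gently on top to confirm it is fully home.

>>> step_arm([
  {"translation": [0,-2.5,15],"roll": 0},
  {"translation": [0,0,15],"roll": 0},
  {"translation": [0,0,15],"roll": 0},
  {"translation": [0,0,15],"roll": 0},
  {"translation": [0,0,15],"roll": 0},
  {"translation": [0,0,10],"roll": 0},
  {"translation": [0,0,8],"roll": 0},
  {"translation": [0,0,0],"roll": 0},
  {"translation": [0,0,0],"roll": 0},
], fingers=0)

```text
time: 13.4
tool_pos: [0.458, 0.0261, 0.1218]
tool_rot: [3.141, -0.002, -3.106]
contact_force: [1.3, -0.6, -0.0]
opening: 0.0004
grip_force: 0.0
```

>>> step_arm([
  {"translation": [0,0,1],"roll": 0},
  {"translation": [0,0,1],"roll": 0},
  {"translation": [0,0,1],"roll": 0},
  {"translation": [0,0,0],"roll": 0},
])

```text
time: 13.73
tool_pos: [0.4585, 0.0261, 0.1197]
tool_rot: [-3.142, 0.001, -3.106]
contact_force: [-0.1, -0.1, -0.4]
opening: 0.0003
grip_force: 0.0
```

>>> step_arm([
  {"translation": [0,0,1],"roll": 0},
  {"translation": [0,0,0],"roll": 0},
])

```text
time: 13.9
tool_pos: [0.4585, 0.026, 0.1186]
tool_rot: [3.142, 0.0, -3.106]
contact_force: [0.6, 1.1, 0.7]
opening: 0.0006
grip_force: 0.0
```

>>> step_arm([
  {"translation": [0,0,1],"roll": 0},
  {"translation": [0,0,1],"roll": 0},
  {"translation": [0,0,1],"roll": 0},
  {"translation": [0,0,0],"roll": 0},
])

```text
time: 14.23
tool_pos: [0.4583, 0.0261, 0.1153]
tool_rot: [3.141, -0.0, -3.106]
contact_force: [1.1, -0.1, 1.0]
opening: 0.0004
grip_force: 0.0
```

>>> step_arm([
  {"translation": [0,0,1],"roll": 0},
  {"translation": [0,0,0],"roll": 0},
])

```text
time: 14.4
tool_pos: [0.4584, 0.0261, 0.1144]
tool_rot: [3.141, -0.0, -3.106]
contact_force: [-0.6, -0.1, 0.6]
opening: 0.0004
grip_force: 0.0
```

>>> step_arm([
  {"translation": [0,0,1],"roll": 0},
  {"translation": [0,0,0],"roll": 0},
])

```text
time: 14.57
tool_pos: [0.4585, 0.0261, 0.1134]
tool_rot: [3.141, 0.0, -3.106]
contact_force: [-0.5, 0.7, -0.1]
opening: 0.0003
grip_force: 0.1
```

>>> step_arm([
  {"translation": [0,0,0.8],"roll": 0},
  {"translation": [0,0,0],"roll": 0},
])

```text
time: 14.73
tool_pos: [0.4585, 0.026, 0.1128]
tool_rot: [3.142, 0.0, -3.106]
contact_force: [-0.7, -0.8, 2.7]
opening: 0.001
grip_force: 1.1
```

>>> step_arm([
  {"translation": [0,0,0.6],"roll": 0},
  {"translation": [0,0,0],"roll": 0},
])

```text
time: 14.9
tool_pos: [0.4584, 0.026, 0.1124]
tool_rot: [3.142, 0.0, -3.106]
contact_force: [-1.3, 0.4, 4.5]
opening: 0.0006
grip_force: 2.4
```

Contact is at z ≈ 0.113, close to the home height, and the force rises straight away to 4.5 N (well above the handle's friction), so the handle is on the notch floor. I'll retreat and hand in.

>>> step_arm([
  {"translation": [0,0,-5],"roll": 0},
  {"translation": [0,0,-15],"roll": 0},
  {"translation": [0,0,-25],"roll": 0},
  {"translation": [0,0,-30],"roll": 0},
  {"translation": [0,0,-25],"roll": 0},
  {"translation": [0,0,0],"roll": 0},
  {"translation": [0,0,0],"roll": 0},
  {"translation": [0,0,0],"roll": 0},
])

```text
time: 15.57
tool_pos: [0.458, 0.0261, 0.2116]
tool_rot: [3.141, -0.001, -3.106]
contact_force: [0.5, -0.3, 0.2]
opening: 0.0008
grip_force: 0.0
```

```bash
python3 - <<'E'
from h import *
im=read_camera("wrist");p,n=red(im,(250,150,420,330));print(p,n,onz("wrist",p,.108),observe()["contact_force"])
if n>200: print(hand_in())
E
```

```text
[312.98554217 243.11566265] 415 [0.46110149 0.02599676 0.108     ] [-0.54410819  0.05102541 -1.09454518]
the job is handed in; nothing more can be done
None
```

The job is handed in at about 15.6 s: the bolt was bottomed (about 11 N), eased back to the notch, and the handle is down on the notch floor and released, with no bystander touched.

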